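# Set a template overhanging the filing block

## Robot

A 7-joint arm with a two-finger parallel gripper is mounted at the origin on the work surface. World frame = base frame: x ahead of the robot, y to its left, z up, the work surface at z = 0. Lengths are in m, angles in rad, forces in N, time in s.
With the tool pointing down it reaches from about 0.4 to 0.9 m from the base axis. Payload 5.6 kg.
Tool frame: the origin (TCP) lies on the mounting face of the last link; the fingertips stand 190 mm ahead of it and the grasp point (between the pads) lies 171 mm ahead of it (r.tips_ahead is the distance from the TCP to the fingertips, in m); z points along the fingers, y is the direction in which the jaws open and shut (so a half turn about z gives the same grasp; the last joint's range is limited). The gripper opens to 92 mm and grips with 3 to 60 N. Pads are 20 mm wide; open, the fingers measure 128 mm over their backs; the gripper's body (75 mm by 189 mm) begins 69 mm behind the grasp point.
Start: joints at [-1.221, 0.468, -0.012, 1.603, 0.006, 1.071, -0.056], TCP at [0.249, 0.6, 0.405] pointing down, gripper open.
Joint ranges: [-2.53, 2.53], [-0.31, 2.02], [-1.57, 1.55], [0.28, 2.44], [-1.29, 4.43], [0.15, 1.84], [-2.92, 2.92]. Speed limits (rad/s): [2.57, 2.57, 3.14, 3.14, 3.14, 3.14, 3.14].

## Interface

Orientations are given as a 3x3 rotation matrix whose columns are the frame's x, y, z axes.
In Python, from plant import r gives the robot as it stands.
- The arm moves only by the shell command python3 -m pendant 'ROWS' [FORCE]. ROWS is JSON, a list of rows, each a list of 5 numbers: the shift along the tool's x, y, z in m, then the turn about the tool's z in degrees, then the opening in per cent of the stroke, from 0 (shut) to 100 (fully open). In form: [[tx, ty, tz, roll, fingers], ...]. A call has 1 to 12 rows; each row is the pose to reach, as a shift and turn from the pose commanded when the call began, along the tool's axes at that moment; what a row does not reach only later rows make up. A row lasts 1/10 s, in which the tool goes at most 50 mm and 8.59 degrees, less where a joint would pass 70% of its speed; a pose out of reach is approached as far as the arm can. A call with a gripper value outside its range is refused whole. The fingers move at their own pace and stop on an object; FORCE is the grip in N (left out, the last holds). Time passes only in rows, so rows that repeat a pose let the fingers close. It gives the time, the measured TCP pose, the force and the opening at its end, in the units of the state.
- r.get_state(): the state, without advancing time (a new reading comes with each control period).
- r.camera(name): name is "scene" or "side" or "wrist"; returns a dict with "pixels" (480x640x3 uint8, blue, green, red), "mtx" (3x3 intrinsics, pixels), "rvec" (rotation vector, rad) and "tvec" (3), from world to camera coordinates, as OpenCV has them. Camera axes: x right, y down, z forward; pixel columns grow to the right and rows downward; lengths in m; the calibration is good to about 2 mm. The wrist camera is an equidistant fisheye: a pixel r from the principal point sees the ray r / f radians off the axis. A picture is of the moment at which its call begins. There is no depth.
- r.hand_in(): hands the job in, once; it reports no verdict.
The state is a dict: "t": time; "joint_positions": joint angles; "joint_velocities": joint speeds; "tau": joint torques, N m; "tcp_pos": TCP position; "ee_rot": TCP orientation; "force": force on the tool from outside, world axes, zero at the start; "wrist_torque": the same for the moment, N m; "grip_width": finger opening in m.
Only numpy, scipy, OpenCV 4.12 (cv2) and the standard library are available. Lean on these libraries where they do the work, as an engineer would, in place of code of your own. Each camera call takes 0.05 s, during which the arm holds its last target.

## Task

The thin aluminium template lies askew on the raised wooden filing block. With the fingertips, push it back to bring its long side flush against the block's rail and slide it along the rail until about a third of its length sticks out squarely past the end of the block where the filings tray stands, so that its edge can be filed. Do not lift the template, and leave the jar, the bottle and the wooden slicker where they stand.

Things in the scene. Friction and masses are not known exactly. Their poses are not given: they have to be found in the camera images.
- block: Fixed dark wooden ledge, 300 mm long (own y), 160 deep (own x), flat top 40 mm above its origin (centre of underside, on a 3 mm mat). A paler rail 15 mm thick runs along its whole far side (own +x, away from the robot), 14 mm higher than the top, inner face at own x = +65 mm. Ends (own y = -150, +150 mm) and near side (own x = -80 mm) are open. Place and turn vary.
- template: Loose aluminium plate, 130 mm long (own y), 80 wide (own x), 6 thick, corners rounded at 10 mm, 0.12 to 0.23 kg, with a dark dot (only a mark) near each short end. Origin: centre of underside. Starts flat on the block's top, turned a little, clear of the rail and of the block's ends. Slides with ordinary friction (a push of 1 to 3 N).
- tray: Fixed shallow open black plastic filings tray, 120 x 100 mm, 22 mm high, standing on the mat just off one end of the block (about 65 mm from the end to its centre); which end varies. Origin: centre of its underside. Told apart from the jar by its flat square shape.
- jar: Bystander: loose amber glass jar with a white lid, 60 mm across, 68 mm high, standing off the other end of the block. Origin: centre of its underside.
- bottle: Bystander: loose black bottle with a white cap, 46 mm across, 115 mm high, standing beyond the rail. Origin: centre of its underside.
- slicker: Bystander: loose turned wooden edge slicker, 38 mm across at the foot, 85 mm high, standing beyond the rail. Origin: centre of its underside.
Mind the look-alikes: they are no part of the job. Of the things that look like the template, the smaller one is meant. What is shaped like the tray but pink is not meant.

How it is judged:
By the outcome, as a careful person would: the job done as asked, in the order asked, and still so for the second after the job is handed in, with the robot touching nothing.
It also fails if it takes over 64 s, if anything falls off the work surface, if the arm or the gripper's body presses on something with over 40 N, if the wrist force passes 120 N, or if a joint passes its speed limit or range.

## Working session

There is one attempt and no reset: what is moved stays moved. The work goes in short steps, Python scripts to look and compute and a shell command to move; the robot and the scene stay as the last step left them, time stands still between calls to the robot, and variables do not carry over. Pictures are saved under pics/ and viewed, and the job is handed in when it is done.

```bash
ls; mkdir -p pics; python3 - <<'E'
from plant import r
import cv2
for n in("scene","side","wrist"):
    c=r.camera(n); cv2.imwrite(f"pics/{n}0.png",c["pixels"]); print(n,c["mtx"].tolist(),c["rvec"],c["tvec"])
s=r.get_state(); print(s["t"],s["tcp_pos"],s["ee_rot"],s["force"],s["grip_width"],r.tips_ahead)
E
```

```text
pics
scene [[619.6764352462449, 0.0, 325.6886756516362], [0.0, 619.6764352462449, 237.8846980417911], [0.0, 0.0, 1.0]] [ 1.47327405  1.95279115 -0.92801451] [ 0.12487985 -0.22882135  1.68002826]
side [[487.271443503617, 0.0, 318.13021418071827], [0.0, 487.271443503617, 246.93267934694668], [0.0, 0.0, 1.0]] [ 2.22738658 -0.28146407  0.1536823 ] [-0.47610283  0.10420386  1.04448117]
wrist [[371.64829954431775, 0.0, 312.41033266649373], [0.0, 371.64829954431775, 238.77111612898977], [0.0, 0.0, 1.0]] [-2.44218964 -1.63304843 -0.19329702] [-0.64904805 -0.02693422  0.3889208 ]
0.15 [0.24876282 0.60032367 0.40396498] [[-9.23824811e-01  3.82815305e-01 -4.00863535e-04]
 [ 3.82815501e-01  9.23823994e-01 -1.23314036e-03]
 [-1.01737652e-04 -1.29266244e-03 -9.99999159e-01]] [ 0.42560853  0.30539635 -0.12035047] 0.09180745732832762 0.1901
```

View pics/scene0.png

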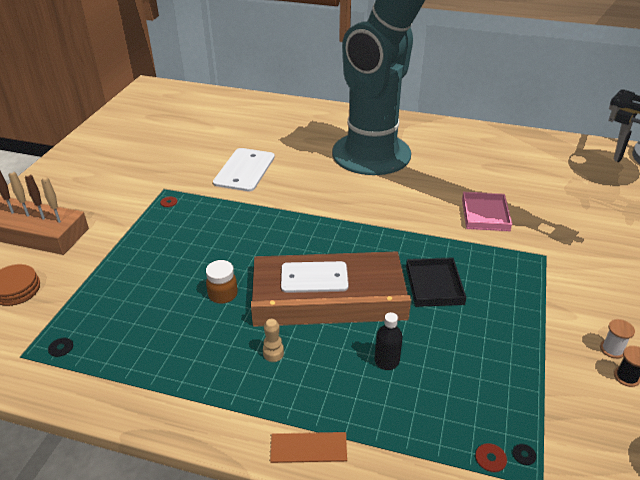

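View pics/side0.png

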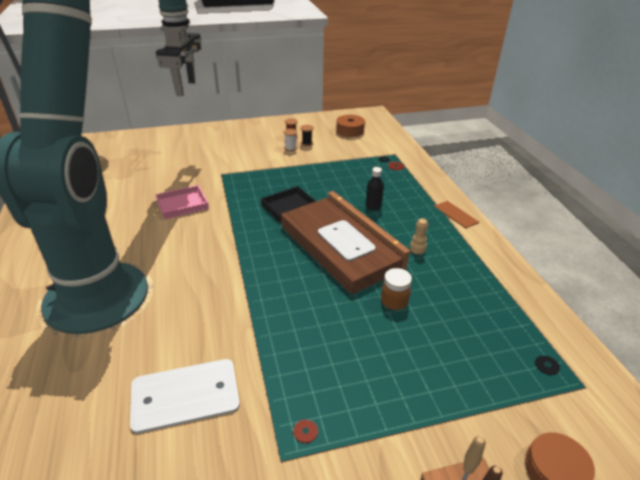

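View pics/wrist0.png

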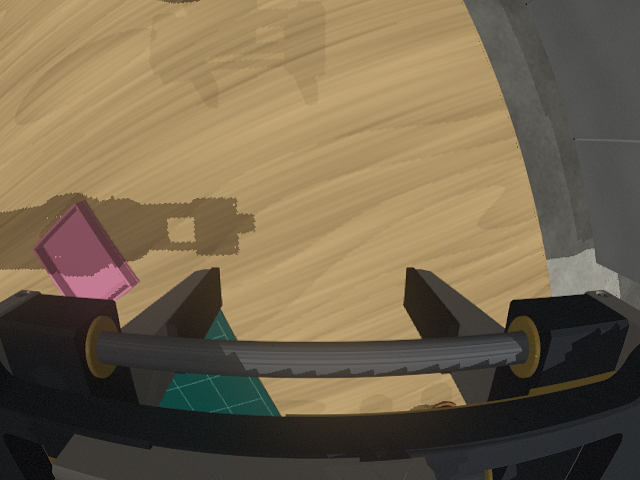

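The meant template could be either of two things: the white plate on the block (scene 314,276; side 346,239), or the larger plate on the table (scene 244,169; side 185,395). I choose the smaller one, on the block. For the tray there is a black one (scene 435,282) and a pink one (487,211), and I choose the black, at the +y end. I'll check this in a crop and measure.

```bash
cat > h.py <<'E'
import numpy as np, cv2
def ray(c,p):
    R=cv2.Rodrigues(np.array(c["rvec"]))[0]; t=np.array(c["tvec"]).reshape(3)
    d=np.linalg.inv(c["mtx"])@np.array([p[0],p[1],1.]); return -R.T@t, R.T@d
def onz(c,p,z):
    o,d=ray(c,p); return (o+d*(z-o[2])/d[2])[:2]
def proj(c,P):
    return cv2.projectPoints(np.array(P,float).reshape(-1,3),np.array(c["rvec"]),np.array(c["tvec"]),c["mtx"],None)[0].reshape(-1,2)
def white(c,near):
    b=c["pixels"].astype(int); m=((b.min(2)>150)&(b.max(2)-b.min(2)<40)).astype(np.uint8)
    n,l,s,ce=cv2.connectedComponentsWithStats(m)
    i=1+np.argmin(np.hypot(*(ce[1:]-near).T)+1e4*(s[1:,4]<150)); 
    return max(cv2.findContours((l==i).astype(np.uint8),cv2.RETR_EXTERNAL,cv2.CHAIN_APPROX_NONE)[0],key=len).reshape(-1,2).astype(float),s[i]
def plate(c,near,z):
    k,s=white(c,near); w=np.array([onz(c,p,z) for p in k])
    (x,y),(a,b),_=rc=cv2.minAreaRect((w*1000).astype(np.float32)); B=cv2.boxPoints(rc)
    e=B[1]-B[0] if np.linalg.norm(B[1]-B[0])>np.linalg.norm(B[2]-B[1]) else B[2]-B[1]
    if e[1]<0:e=-e
    return np.array([x,y]),sorted((a,b)),np.degrees(np.arctan2(-e[0],e[1]))  # yaw of own y vs world y
E
python3 - <<'E'
from plant import r
from h import *
for n,near,box in(("scene",(314,276),(190,230,480,380)),("side",(346,239),(240,160,450,320))):
    c=r.camera(n); print(n,plate(c,near,.049))
    x0,y0,x1,y1=box; cv2.imwrite(f"pics/{n}1.png",cv2.resize(c["pixels"][y0:y1,x0:x1],None,fx=2.7,fy=2.7,interpolation=cv2.INTER_CUBIC))
E
```

```text
scene (array([561.37579346,   5.79679108]), [83.57414245605469, 130.17965698242188], np.float32(17.929708))
side (array([559.36480713,   4.54736328]), [82.67504119873047, 133.01583862304688], np.float32(17.798748))
```

View pics/scene1.png

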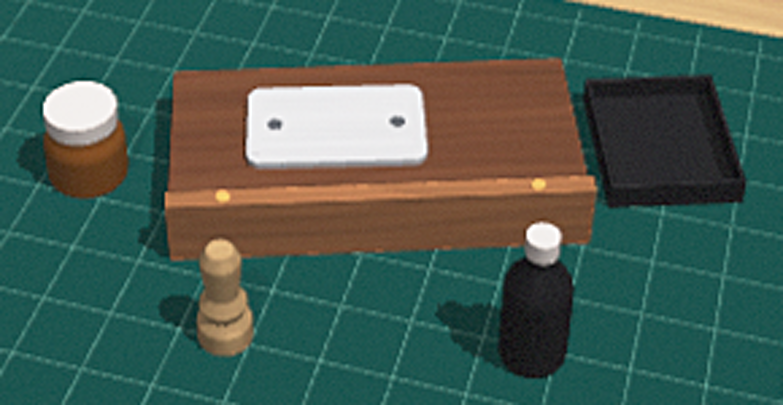

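View pics/side1.png

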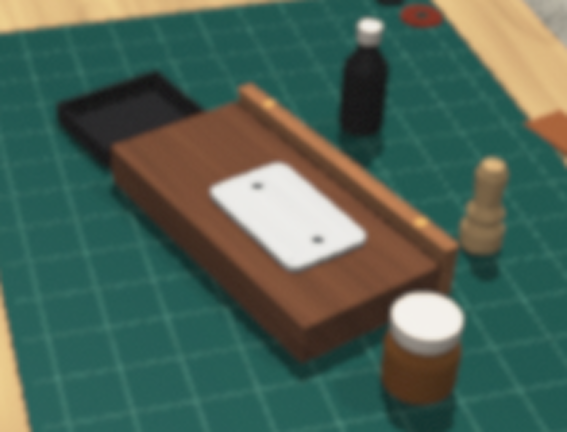

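The crops confirm it: a small white plate with two dots on the block, rail on the +x side, black tray at the +y end, jar at the -y end. Next, the block's pose from its corners.

```bash
python3 - <<'E'
from plant import r
from h import *
c=r.camera("scene"); f=lambda u,v:(190+u/2.7-.3,230+v/2.7-.3)
c2=r.camera("side"); g=lambda u,v:(240+u/2.7-.3,160+v/2.7-.3)
P={"A y-,near":onz(c,f(174,72),.043),"B y+,near":onz(c,f(563,60),.043),"C y- rail out top":onz(c,f(165,197),.057),"D y+ rail out top":onz(c,f(595,181),.057),
"sA":onz(c2,g(303,327),.043),"sB":onz(c2,g(112,149),.043),"sC":onz(c2,g(456,245),.057),"sD":onz(c2,g(250,85),.057)}
for k,v in P.items(): print(k,(v*1000).round(1))
def an(a,b): d=P[b]-P[a]; return np.degrees(np.arctan2(-d[0],d[1])),np.linalg.norm(d)*1000
print(an("A y-,near","B y+,near"),an("C y- rail out top","D y+ rail out top"),an("sA","sB"),an("sC","sD"))
A=np.array([v for v in P.values()]); loc=np.array([[-80,-150],[-80,150],[80,-150],[80,150]]*2)/1000
# rigid fit (Kabsch)
m=A.mean(0); H=loc.T@(A-m); U,S,V=np.linalg.svd(H); R=V.T@U.T
th=np.degrees(np.arctan2(R[1,0],R[0,0])); print("block",m*1000,th,"resid",((A-m-loc@R.T)*1000).round(1).tolist())
for q,yaw in(((561.4,5.8),17.93),((559.4,4.5),17.8)): print("templ in block",R.T@(np.array(q)-m*1000),yaw-th)
# check overlay
im=c["pixels"].copy(); W=lambda l,z: np.append(m+R@np.array(l)/1000,z)
pts=proj(c,[W(l,z) for l,z in(((-80,-150),.043),((-80,150),.043),((65,150),.043),((65,-150),.043),((65,-150),.057),((65,150),.057),((80,150),.057),((80,-150),.057))])
for i in(0,4): cv2.polylines(im,[np.round(pts[i:i+4]).astype(int)],True,(0,255,255),1)
cv2.imwrite("pics/ov.png",cv2.resize(im[230:380,190:480],None,fx=2.7,fy=2.7,interpolation=cv2.INTER_NEAREST))
E
```

```text
A y-,near [ 533.6 -132. ]
B y+,near [437.4 152.1]
C y- rail out top [674.3 -83.5]
D y+ rail out top [576.7 200. ]
sA [ 530.7 -132.3]
sB [434.1 142.6]
sC [679.1 -81.5]
sD [582.3 198.1]
(np.float64(18.716450950666655), np.float64(299.88760549446766)) (np.float64(18.994921626348898), np.float64(299.8616228506222)) (np.float64(19.366629104270714), np.float64(291.3919891757732)) (np.float64(19.095685243544775), np.float64(295.93151944403394))
block [556.00755436  32.94416657] 19.110850472731176 resid [[4.1, 3.0], [6.1, 3.6], [-6.4, -0.9], [-5.8, -0.9], [1.2, 2.7], [2.8, -5.9], [-1.6, 1.1], [-0.2, -2.7]]
templ in block [ -3.79166308 -27.41363784] -1.1808504727311764
templ in block [ -6.10705283 -27.98719716] -1.3108504727311754
```

View pics/ov.png

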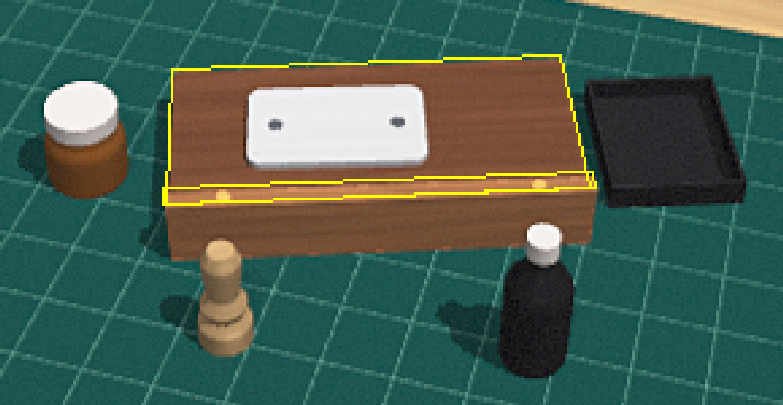

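```bash
python3 - <<'E'
from plant import r
from h import *
c=r.camera("scene")["pixels"]
a=cv2.resize(c[245:330,245:325],None,fx=5,fy=6.5,interpolation=cv2.INTER_CUBIC)
b=cv2.resize(c[245:330,350:430],None,fx=5,fy=6.5,interpolation=cv2.INTER_CUBIC)
cv2.imwrite("pics/z.png",np.clip(np.hstack([a,b])*1.4,0,255).astype(np.uint8))
E
```

```text
(no output)
```

View pics/z.png

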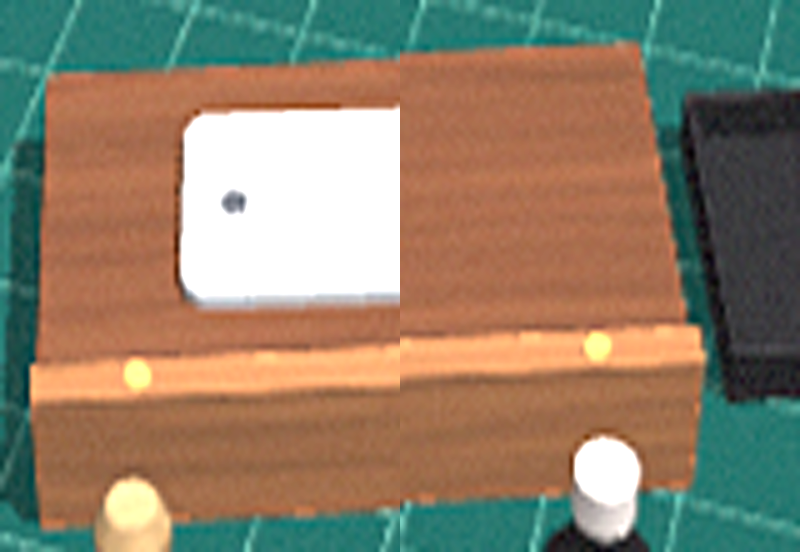

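```bash
python3 - <<'E'
from plant import r
from h import *
c=r.camera("scene"); L=lambda x,y:(245+x/5-.4,245+y/6.5-.4); R_=lambda x,y:(350+(x-400)/5-.4,245+y/6.5-.4)
pts=[(L(47,75),.043,-80,-150),(R_(640,44),.043,-80,150),(L(32,366),.057,65,-150),(L(34,403),.057,80,-150),(R_(700,328),.057,65,150),(R_(704,358),.057,80,150),(L(43,527),.003,80,-150),(R_(692,487),.003,80,150)]
A=np.array([onz(c,p,z) for p,z,_,_ in pts])*1000; loc=np.array([[a,b] for _,_,a,b in pts],float)
m=A.mean(0); lm=loc.mean(0); H=(loc-lm).T@(A-m); U,S,V=np.linalg.svd(H); R=V.T@U.T; o=m-R@lm
th=np.degrees(np.arctan2(R[1,0],R[0,0])); print("block",o,th); print((A-o-loc@R.T).round(1).tolist())
for q,yaw in(((561.4,5.8),17.93),((559.4,4.5),17.8)): print("templ in block",R.T@(np.array(q)-o),yaw-th)
# template by top-edge rows: fit lines
k,s=white(c,(314,276)); w=np.array([onz(c,p,.049) for p in k])*1000; q=(w-o)@R
print("top pts block", q.min(0),q.max(0))
for nm,sel in(("near",(q[:,0]<-20)&(abs(q[:,1]-q[:,1].mean())<45)),("rail",(q[:,0]>20)&(abs(q[:,1]-q[:,1].mean())<45))):
    p=np.polyfit(q[sel,1],q[sel,0],1); print(nm,np.degrees(np.arctan(p[0])),np.polyval(p,q[:,1].mean()))
b=c["pixels"].astype(int); g=b.sum(2)
for n,(x0,y0,x1,y1) in{"d1":(286,270,298,282),"d2":(331,268,343,281)}.items():
    sub=g[y0:y1,x0:x1]; yy,xx=np.nonzero(sub<420); print(n,R.T@(onz(c,(xx.mean()+x0,yy.mean()+y0),.049)*1000-o))
E
```

```text
block [558.86240009  35.18252689] 19.149622991073517
[[0.5, 0.2], [1.9, -0.2], [0.4, 0.3], [-0.1, 1.5], [1.4, 0.2], [-0.9, -1.2], [-2.0, 0.2], [-1.1, -1.1]]
templ in block [ -7.24134971 -28.58907403] -1.2196229910735177
templ in block [ -9.55712706 -29.16106637] -1.3496229910735167
top pts block [-50.02059588 -93.97513856] [34.8234764  36.79168724]
near 3.1491860476050584 -47.54500164452678
rail 0.6504529169396878 32.92443343805691
d1 [ -8.6763833  -73.70733111]
d2 [-7.07521226 16.77356538]
```

```bash
cat >> h.py <<'E'
TH=np.radians(19.15); O=np.array([.5589,.0352]); RB=np.array([[np.cos(TH),-np.sin(TH)],[np.sin(TH),np.cos(TH)]])
def b2w(l): return O+RB@(np.array(l)/1000)
def w2b(p): return RB.T@(np.array(p)[:2]-O)*1000
def shift(s,l,ztip,yawdir=None):
    "tool-axes shift to block-frame point l (mm), fingertip height ztip; roll to put tool y along block angle yawdir (deg, 0=block x)"
    R=np.array(s["ee_rot"]); t=np.append(b2w(l),ztip+.1901); d=R.T@(t-s["tcp_pos"]); roll=None
    if yawdir is not None:
        a=np.degrees(np.arctan2(R[1,1],R[0,1])); roll=(a-(yawdir+19.15)+90)%180-90
    return d.round(4),roll
def rep(s):
    R=np.array(s["ee_rot"]); print("t",round(s["t"],2),"block xy",w2b(s["tcp_pos"]).round(1),"tipz",round((s["tcp_pos"][2]-.1901)*1000,1),"yaw rel block x",round(np.degrees(np.arctan2(R[1,1],R[0,1]))-19.15,2),"F block",(RB.T@np.array(s["force"])[:2]).round(2),round(s["force"][2],2),"w",round(s["grip_width"]*1000,1),"tilt",np.round(R[:2,2],4),"q7",round(s["joint_positions"][6],2))
E
python3 - <<'E'
from plant import r
from h import *
s=r.get_state(); rep(s); print(shift(s,(-76,-28),.2,90), shift(s,(-76,-28),.10,90))
E
```

```text
t 0.45 block xy [-107.5  635.7] tipz 214.5 yaw rel block x 48.34 F block [-0.69 -0.25] 0.06 w 92.3 tilt [-0.     -0.0001] q7 -0.06
(array([-0.4647, -0.4749,  0.0146]), np.float64(-41.66139852215416)) (array([-0.4647, -0.4749,  0.1146]), np.float64(-41.66139852215416))
```

```bash
python3 -m pendant '[[-0.04,-0.04,0,-5,65],[-0.08,-0.08,0,-10,65],[-0.11,-0.11,0,-15,65],[-0.14,-0.14,0,-20,65],[-0.17,-0.17,0,-25,65],[-0.20,-0.20,0,-30,65],[-0.23,-0.23,0,-35,65],[-0.26,-0.26,0,-40,65],[-0.29,-0.29,0,-41.7,65],[-0.32,-0.32,0,-41.7,65],[-0.35,-0.35,0,-41.7,65],[-0.38,-0.38,0,-41.7,65]]' 20
python3 - <<'E'
from plant import r
from h import *
s=r.get_state(); rep(s); print(shift(s,(-76,-28),.09,90))
E
```

```text
t: 1.65
tcp_pos: [0.4548, 0.1022, 0.4051]
ee_rot: [[-0.944, -0.329, 0.001], [-0.329, 0.944, 0.0], [-0.001, 0.0, -1.0]]
force: [0.9, 0.0, 0.5]
grip_width: 0.0595
t 1.65 block xy [-76.4  97.5] tipz 215.0 yaw rel block x 90.04 F block [ 0.88 -0.3 ] 0.54 w 59.5 tilt [0.001  0.0005] q7 1.64
(array([-0.0002, -0.1255,  0.125 ]), np.float64(0.04473638504681787))
```

```bash
python3 -m pendant '[[0,-0.04,0.03,0,65],[0,-0.08,0.06,0,65],[0,-0.12,0.09,0,65],[0,-0.1255,0.12,0,65],[0,-0.1255,0.14,0,65],[0,-0.1255,0.155,0,65],[0,-0.1255,0.155,0,65],[0,-0.1255,0.155,0,65],[0,-0.1255,0.155,0,65]]'
python3 - <<'E'
from plant import r
from h import *
s=r.get_state(); rep(s); print(shift(s,(-76,-28),.046,90))
c=r.camera("scene");cv2.imwrite("pics/s2.png",cv2.resize(c["pixels"][180:380,180:480],None,fx=2.6,fy=2.6))
E
```

```text
t: 2.55
tcp_pos: [0.4962, -0.0145, 0.2507]
ee_rot: [[-0.944, -0.329, 0.002], [-0.329, 0.944, 0.0], [-0.002, -0.0, -1.0]]
force: [0.0, 0.4, -0.4]
grip_width: 0.0597
t 2.55 block xy [-75.6 -26.3] tipz 60.6 yaw rel block x 90.05 F block [0.14 0.36] -0.39 w 59.7 tilt [0.002  0.0002] q7 2.0
(array([ 0.0005, -0.0017,  0.0146]), np.float64(0.049996631786527246))
```

View pics/s2.png

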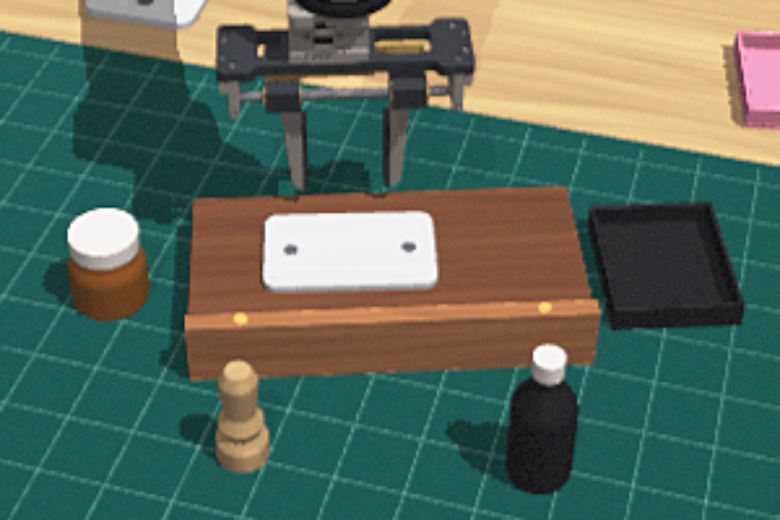

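Both fingertips stand behind the near long side, centred on it (crop 300,187 and 392,187). I'll lower them and push toward the rail.

```bash
python3 -m pendant '[[0,0,0.008,0,65],[0,0,0.0145,0,65],[0,0,0.0145,0,65],[-0.008,0,0.0145,0,65],[-0.016,0,0.0145,0,65],[-0.021,0,0.0145,0,65],[-0.026,0,0.0145,0,65],[-0.031,0,0.0145,0,65],[-0.036,0,0.0145,0,65],[-0.036,0,0.0145,0,65]]'
python3 - <<'E'
from plant import r
from h import *
s=r.get_state(); rep(s)
c=r.camera("scene");cv2.imwrite("pics/s3.png",cv2.resize(c["pixels"][180:380,180:480],None,fx=2.6,fy=2.6))
E
```

```text
t: 3.6
tcp_pos: [0.5305, -0.0024, 0.2353]
ee_rot: [[-0.944, -0.329, 0.001], [-0.329, 0.944, 0.0], [-0.001, -0.0, -1.0]]
force: [0.6, -0.3, -0.4]
grip_width: 0.0597
t 3.6 block xy [-39.2 -26.2] tipz 45.2 yaw rel block x 90.06 F block [ 0.45 -0.49] -0.44 w 59.7 tilt [0.0014 0.0002] q7 1.99
```

View pics/s3.png

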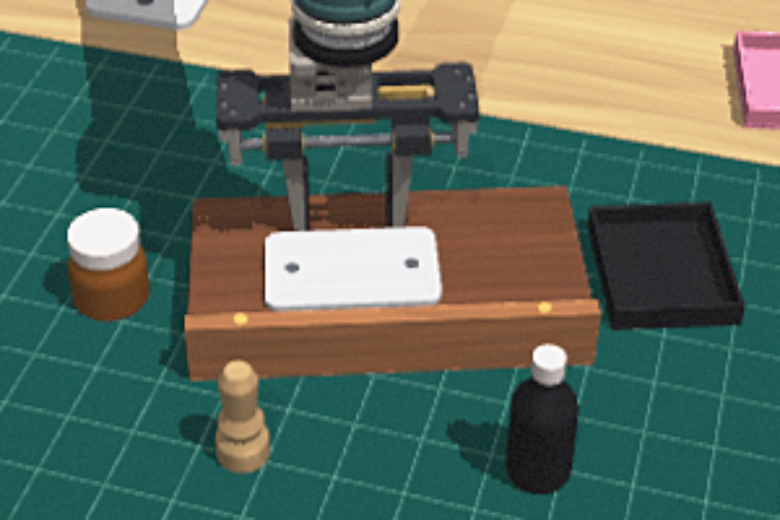

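The template has moved with the push and is now close to the rail.

```bash
python3 -m pendant '[[-0.004,0,0,0,65],[-0.008,0,0,0,65],[-0.011,0,0,0,65],[-0.013,0,0,0,65],[-0.015,0,0,0,65],[-0.015,0,0,0,65]]'
python3 - <<'E'
from plant import r
from h import *
s=r.get_state(); rep(s)
c=r.camera("scene");cv2.imwrite("pics/s4.png",cv2.resize(c["pixels"][180:380,180:480],None,fx=2.6,fy=2.6))
E
```

```text
t: 4.25
tcp_pos: [0.5438, 0.0022, 0.2351]
ee_rot: [[-0.944, -0.329, -0.0], [-0.329, 0.944, -0.0], [0.0, 0.0, -1.0]]
force: [-1.7, -0.8, 1.2]
grip_width: 0.06
t 4.25 block xy [-25.1 -26.2] tipz 45.0 yaw rel block x 90.04 F block [-1.93 -0.23] 1.2 w 60.0 tilt [-0.0005 -0.    ] q7 1.98
```

View pics/s4.png

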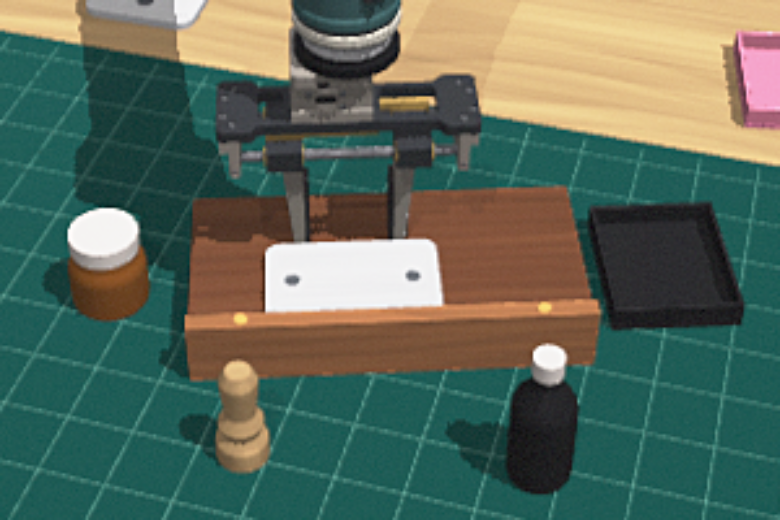

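```bash
python3 -m pendant '[[-0.001,0,0,0,65],[-0.002,0,0,0,65],[-0.003,0,0,0,65],[-0.003,0,0,0,65]]'; python3 -c "
from plant import r
from h import *
rep(r.get_state())"
```

```text
t: 4.7
tcp_pos: [0.545, 0.0024, 0.2349]
ee_rot: [[-0.945, -0.328, -0.006], [-0.328, 0.945, -0.001], [0.006, 0.001, -1.0]]
force: [-8.2, -2.7, 7.4]
grip_width: 0.0596
t 4.7 block xy [-23.9 -26.4] tipz 44.8 yaw rel block x 90.01 F block [-8.65  0.14] 7.42 w 59.6 tilt [-0.0057 -0.0006] q7 1.98
```

Seated firmly: 8.7 N against the rail with no turning. I'll back off, rise and measure.

```bash
python3 -m pendant '[[0.01,0,0,0,65],[0.03,0,0,0,65],[0.04,0,-0.03,0,60],[0.04,0,-0.07,0,50],[0.04,0,-0.1,0,40],[0.04,0,-0.1,0,32]]'; python3 - <<'E'
from plant import r
from h import *
s=r.get_state(); rep(s)
c=r.camera("scene");cv2.imwrite("pics/s5.png",cv2.resize(c["pixels"][230:330,230:430],None,fx=4,fy=4,interpolation=cv2.INTER_CUBIC))
k,_=white(c,(314,283)); q=np.array([w2b(onz(c,p,.049)) for p in k]); print(q.min(0),q.max(0))
sel=(q[:,0]<0)&(abs(q[:,1]-q[:,1].mean())<45); p=np.polyfit(q[sel,1],q[sel,0],1); print("near edge slope",np.degrees(np.arctan(p[0])),"x",np.polyval(p,q[:,1].mean()))
for y in (-85,-80,-30,20): print(y,shift(s,(22,y),.1,0),shift(s,(22,y),.1,180))
E
```

```text
t: 5.3
tcp_pos: [0.5104, -0.0101, 0.3394]
ee_rot: [[-0.944, -0.329, 0.01], [-0.329, 0.944, 0.001], [-0.01, -0.002, -1.0]]
force: [1.2, 1.4, -0.4]
grip_width: 0.033
t 5.3 block xy [-60.7 -26.9] tipz 149.3 yaw rel block x 90.03 F block [1.64 0.93] -0.41 w 33.0 tilt [0.0103 0.0012] q7 1.95
[-16.33584927 -92.11688769] [57.5900237 37.8119757]
near edge slope -0.1956406080493377 x -15.022126064492276
-85 (array([-0.0821, -0.0581,  0.0503]), np.float64(-89.9654259333189)) (array([-0.0821, -0.0581,  0.0503]), np.float64(-89.9654259333189))
-80 (array([-0.0821, -0.0531,  0.0503]), np.float64(-89.9654259333189)) (array([-0.0821, -0.0531,  0.0503]), np.float64(-89.9654259333189))
-30 (array([-0.0822, -0.0031,  0.0502]), np.float64(-89.9654259333189)) (array([-0.0822, -0.0031,  0.0502]), np.float64(-89.9654259333189))
20 (array([-0.0822,  0.0469,  0.0501]), np.float64(-89.9654259333189)) (array([-0.0822,  0.0469,  0.0501]), np.float64(-89.9654259333189))
```

View pics/s5.png

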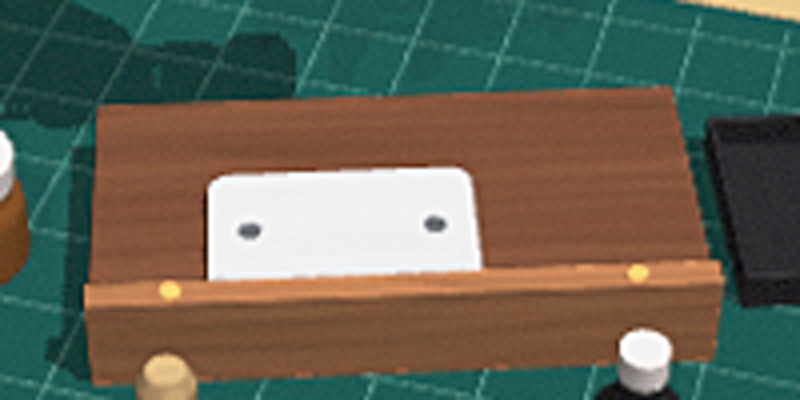

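The template is flush with the rail: the near edge is at block x = -15 with a slope of -0.2°, and its ends are at y = -92 and +38. Next I'll turn the jaws across and push from the -y end.

```bash
python3 -m pendant '[[0,-0.02,0,8,32],[-0.01,-0.04,0,16,32],[-0.02,-0.06,0,24,32],[-0.03,-0.07,0,32,32],[-0.04,-0.08,0,40,32],[-0.05,-0.092,0,48,32],[-0.06,-0.092,0.01,56,32],[-0.07,-0.092,0.02,64,32],[-0.082,-0.092,0.03,72,32],[-0.082,-0.092,0.04,80,32],[-0.082,-0.092,0.05,88,32],[-0.082,-0.092,0.05,90,32]]'; python3 - <<'E'
from plant import r
from h import *
s=r.get_state(); rep(s);print(shift(s,(21,-118),.046,0))
E
```

```text
t: 6.55
tcp_pos: [0.6157, -0.0694, 0.2821]
ee_rot: [[-0.327, 0.945, -0.004], [0.945, 0.327, -0.001], [0.0, -0.005, -1.0]]
force: [0.4, 0.0, 0.6]
grip_width: 0.029
t 6.55 block xy [  19.3 -117.5] tipz 92.0 yaw rel block x -0.06 F block [ 0.42 -0.13] 0.61 w 29.0 tilt [-0.0045 -0.0011] q7 0.74
(array([-0.0006,  0.0019,  0.046 ]), np.float64(-0.06071506443618091))
```

```bash
python3 -m pendant '[[0,0.002,0.01,0,32],[0,0.002,0.02,0,32],[0,0.002,0.03,0,32],[0,0.002,0.03,0,32],[0,0.002,0.03,0,32]]'; python3 - <<'E'
from plant import r
from h import *
s=r.get_state(); rep(s);print(shift(s,(21,-118),.0455,0))
c=r.camera("scene");cv2.imwrite("pics/s6.png",cv2.resize(c["pixels"][180:380,180:480],None,fx=2.6,fy=2.6))
E
```

```text
t: 7.05
tcp_pos: [0.6184, -0.0695, 0.2549]
ee_rot: [[-0.329, 0.944, -0.0], [0.944, 0.329, 0.0], [0.0, -0.0, -1.0]]
force: [0.2, -0.1, 0.3]
grip_width: 0.0296
t 7.05 block xy [  21.8 -118.4] tipz 64.8 yaw rel block x 0.05 F block [ 0.13 -0.16] 0.26 w 29.6 tilt [-0.0004  0.    ] q7 0.76
(array([ 0.0004, -0.0008,  0.0193]), np.float64(0.04744725961998597))
```

View pics/s6.png

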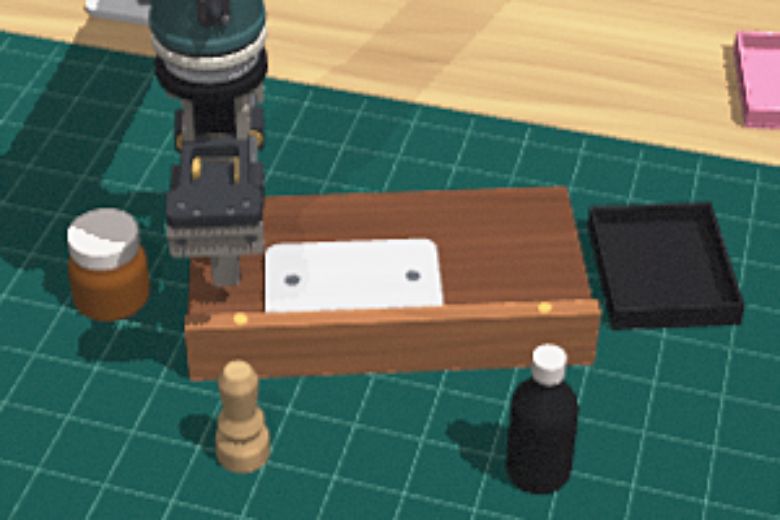

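The fingers stand clear behind the -y short end (crop 227,285). I'll lower them and push along the rail.

```bash
python3 -m pendant '[[0,-0.001,0.010,0,32],[0,-0.001,0.019,0,32],[0,-0.001,0.019,0,32],[0.006,-0.001,0.019,0,32],[0.012,-0.001,0.019,0,32],[0.018,-0.001,0.019,0,32],[0.024,-0.001,0.019,0,32],[0.032,-0.001,0.019,0,32],[0.040,-0.001,0.019,0,32],[0.048,-0.001,0.019,0,32],[0.054,-0.001,0.019,0,32],[0.058,-0.001,0.019,0,32]]'; python3 - <<'E'
from plant import r
from h import *
s=r.get_state(); rep(s);print(shift(s,(21,53),.0455,0))
c=r.camera("scene");cv2.imwrite("pics/s7.png",cv2.resize(c["pixels"][180:380,180:480],None,fx=2.6,fy=2.6))
E
```

```text
t: 8.3
tcp_pos: [0.5984, -0.0141, 0.2364]
ee_rot: [[-0.329, 0.944, 0.001], [0.944, 0.329, -0.0], [-0.0, 0.0, -1.0]]
force: [0.3, -0.8, 1.1]
grip_width: 0.0296
t 8.3 block xy [ 21.1 -59.6] tipz 46.3 yaw rel block x 0.07 F block [ 0.04 -0.81] 1.11 w 29.6 tilt [ 0.0005 -0.0001] q7 0.69
(array([0.1126, 0.    , 0.0008]), np.float64(0.07485655561029603))
```

View pics/s7.png

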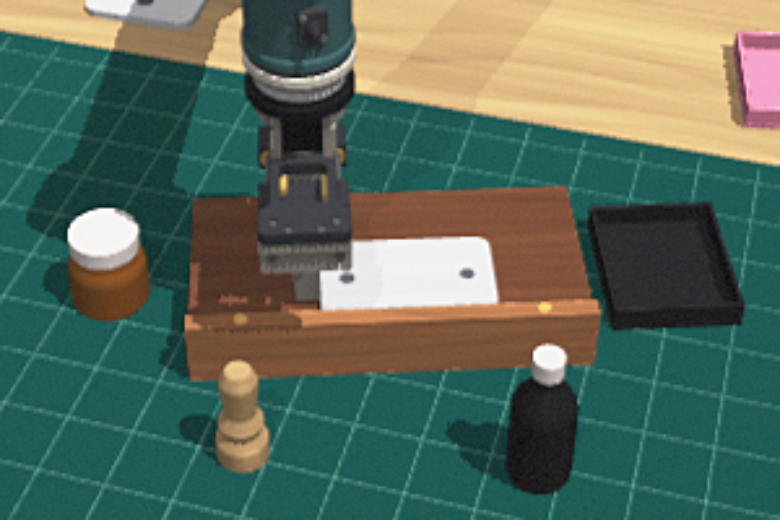

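```bash
python3 -m pendant '[[0.008,0,0.0005,0,32],[0.017,0,0.0005,0,32],[0.026,0,0.0005,0,32],[0.035,0,0.0005,0,32],[0.044,0,0.0005,0,32],[0.053,0,0.0005,0,32],[0.062,0,0.0005,0,32],[0.071,0,0.0005,0,32],[0.080,0,0.0005,0,32],[0.087,0,0.0005,0,32],[0.092,0,0.0005,0,32],[0.095,0,0.0005,0,32]]'; python3 - <<'E'
from plant import r
from h import *
s=r.get_state(); rep(s);print(shift(s,(21,53),.0455,0))
c=r.camera("scene");cv2.imwrite("pics/s8.png",cv2.resize(c["pixels"][180:380,180:480],None,fx=2.6,fy=2.6))
k,_=white(c,(385,280)); q=np.array([w2b(onz(c,p,.049)) for p in k]); print(q.min(0),q.max(0))
yr=q[:,1].max()
sel=(q[:,0]<5)&(q[:,1]<yr-18)&(q[:,1]>yr-80); p=np.polyfit(q[sel,1],q[sel,0],1); print("near slope",np.degrees(np.arctan(p[0])),p[1]+p[0]*(yr-50))
sel=(q[:,1]>yr-12)&(q[:,0]<45)&(q[:,0]>0); p=np.polyfit(q[sel,0],q[sel,1],1); print("end slope",np.degrees(np.arctan(p[0])),p[1]+p[0]*20)
E
```

```text
t: 9.55
tcp_pos: [0.567, 0.0755, 0.2356]
ee_rot: [[-0.329, 0.944, -0.0], [0.944, 0.329, 0.0], [0.0, -0.0, -1.0]]
force: [0.7, -0.9, 0.7]
grip_width: 0.0294
t 9.55 block xy [20.9 35.4] tipz 45.5 yaw rel block x 0.07 F block [ 0.41 -1.05] 0.66 w 29.4 tilt [-0.0002  0.0001] q7 0.55
(array([0.0176, 0.0001, 0.    ]), np.float64(0.06972478458857267))
[-16.54460489  43.30423072] [ 67.04205475 173.58394043]
near slope 1.6915144028528466 -15.194893076177
end slope -0.3032754725748807 172.8972930954354
```

View pics/s8.png

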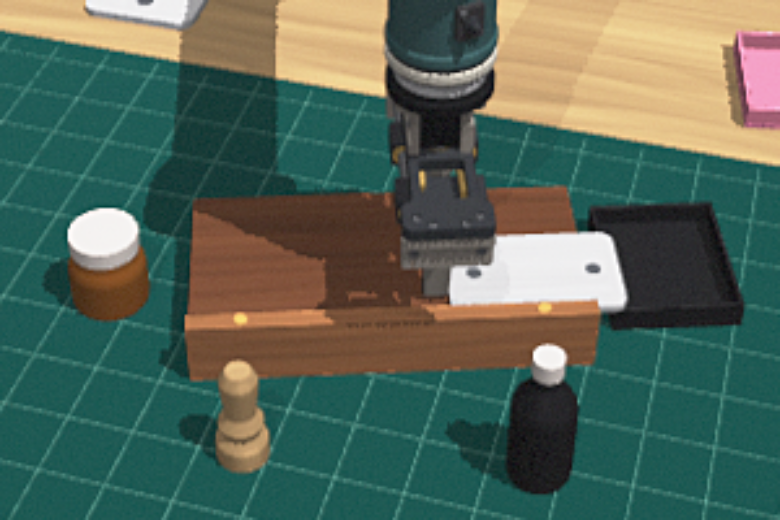

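The leading end is at block y of about 173 by vision (174 from finger contact). The goal is 193, so 20 mm more.

```bash
python3 -m pendant '[[0.004,0,0,0,32],[0.009,0,0,0,32],[0.014,0,0,0,32],[0.017,0,0,0,32],[0.0195,0,0,0,32],[0.0195,0,0,0,32],[0.0195,0,0,0,32],[0.01,0,0,0,32],[-0.015,0,0,0,32],[-0.015,0,-0.03,0,32],[-0.015,0,-0.07,0,32],[-0.015,0,-0.10,0,32]]'; cat > m.py <<'E'
from plant import r
from h import *
import sys
s=r.get_state(); rep(s)
c=r.camera("scene");cv2.imwrite(sys.argv[1],cv2.resize(c["pixels"][180:380,180:480],None,fx=2.6,fy=2.6,interpolation=cv2.INTER_CUBIC))
k,_=white(c,(392,280)); q=np.array([w2b(onz(c,p,.049)) for p in k]); print(q.min(0),q.max(0))
yr=q[:,1].max()
sel=(q[:,0]<5)&(q[:,1]<yr-18)&(q[:,1]>yr-110); p=np.polyfit(q[sel,1],q[sel,0],1); print("near slope",np.degrees(np.arctan(p[0])),p[1]+p[0]*(yr-50),"at ends",np.polyval(p,[yr-110,yr-20]))
sel=(q[:,1]>yr-12)&(q[:,0]<45)&(q[:,0]>0); p=np.polyfit(q[sel,0],q[sel,1],1); print("end slope",np.degrees(np.arctan(p[0])),p[1]+p[0]*20)
c=r.camera("side");cv2.imwrite(sys.argv[1].replace(".png","b.png"),cv2.resize(c["pixels"][150:320,230:450],None,fx=3,fy=3,interpolation=cv2.INTER_CUBIC))
E
python3 m.py pics/s9.png
```

```text
t: 10.8
tcp_pos: [0.5726, 0.0593, 0.3375]
ee_rot: [[-0.327, 0.945, 0.001], [0.945, 0.327, -0.0], [-0.001, 0.001, -1.0]]
force: [-0.0, 0.5, -0.5]
grip_width: 0.0297
t 10.8 block xy [20.8 18.2] tipz 147.4 yaw rel block x -0.07 F block [0.14 0.49] -0.48 w 29.7 tilt [ 0.001  -0.0004] q7 0.48
[-16.54460489  62.94585234] [ 67.88256095 193.63166049]
near slope -0.274676824598028 -15.26702879141441 at ends [-14.97938569 -15.41085034]
end slope -0.03773969063156178 192.67321139438104
```

View pics/s9.png

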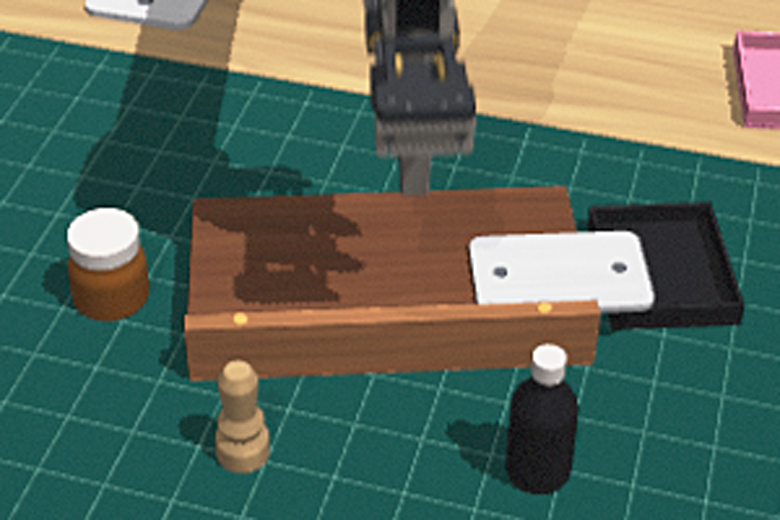

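View pics/s9b.png

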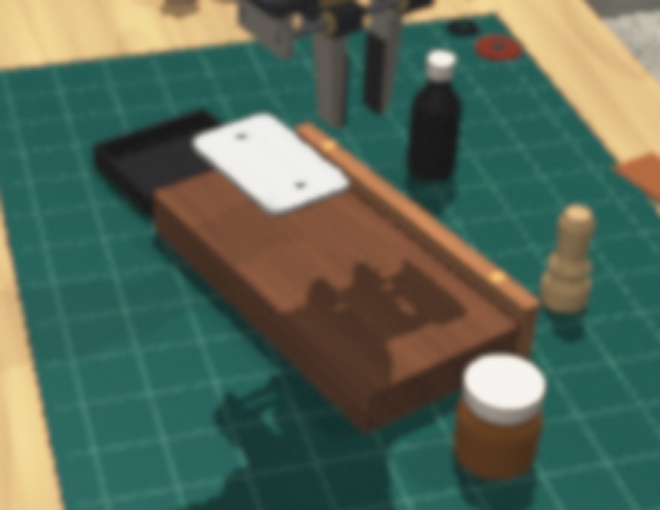

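The template now overhangs the tray end by about 43 mm, squarely (end slope 0.0°). Its near edge is where it was after the firm seating (x = -15.2 against -15.0, within noise). The bystanders haven't moved and the arm is clear, so I'm handing in.

```bash
python3 -c "
from plant import r
print(r.hand_in())"
```

```text
the job is handed in; nothing more can be done
None
```

I pushed the template flush against the rail with both fingertips on its long side, seating it with about 9 N. I then slid it along the rail from its short end towards the black tray, without lifting it. I handed in at about 11 s on the robot's clock.

- **Overhang:** the leading end was 43 mm past the block's end, against a target of 43.3 mm, with an end slope of 0.0°.
- **Flush with the rail:** the near edge was at block x = -15.2 mm, against -15.0 mm right after seating. Its slope was -0.3°, which I took as measurement noise. The rail hides that side in the scene view and the side view is coarse. I could see no gap there, but a gap of a few tenths of a millimetre can't be ruled out. I did not push it against the rail again after the slide.
- **Bystanders:** the jar, bottle and slicker looked unmoved in the last images; I judged this by eye and did not measure them. The gripper was about 100 mm above the block and touching nothing.
- **Checks that disagreed:** my first fit of the block's position was several millimetres off because I had misread the rail's edge, so I redid it before moving. One near-edge reading during the slide gave a slope of 1.7°. I put that down to the gripper covering part of the edge, and it was gone once the arm was clear.

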